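Show the helper where the stray steel parts belong

ROBOT

A 7-joint arm with a two-finger parallel gripper is mounted at the origin on the work surface. World frame = base frame: x ahead of the robot, y to its left, z up, the work surface at z = 0. Lengths are in m, angles in rad, forces in N, time in s.
With the tool pointing down it reaches from about 0.4 to 0.875 m from the base axis. Payload 4.4 kg.
Tool frame: the origin (TCP) lies midway between the tips of the shut fingers; the grasp point (between the pads) lies 19 mm behind it; z points along the fingers, y is the direction in which the jaws open and shut (so a half turn about z gives the same grasp; the last joint's range is limited). The gripper opens to 85 mm and grips with 20 to 120 N. Pads are 22 mm wide; open, the fingers measure 114 mm over their backs; the gripper's body (76 mm by 85 mm) begins 54 mm behind the grasp point. The pads swing forward as they close: fully open they stand 13 mm farther back than shut.
Start: joints at [-1.244, 0.628, 0.038, 1.517, -0.027, 0.996, -0.02], TCP at [0.249, 0.601, 0.231] pointing down, gripper open.
Joint ranges: [-3.06, 3.06], [-0.37, 2.12], [-1.25, 1.32], [0.18, 2.47], [-1.1, 4.24], [0.23, 1.98], [-2.94, 2.94]. Speed limits (rad/s): [2.57, 2.57, 3.14, 3.14, 3.14, 3.14, 3.14].

INTERFACE

Orientations are given as a rotation vector (axis times angle).
In Python, from plant import manip gives the robot as it stands. The module is installed in compiled form; this text tells all that it offers.
- The arm moves only by the tool send_rows, never from a script. Its argument "increments" is a list of rows, each an object with "linear": the shift along the tool's x, y, z in cm, a list of three; "twist": the turn, a rotation vector about the tool's x, y, z in units of 5 degrees (1.0 is 5 degrees), a list of three. A call has exactly 5 rows; each row is the pose to reach, as a shift and turn from the pose measured when the call began, along the tool's axes at that moment; what a row does not reach only later rows make up. A row lasts 1/12 s, in which the tool goes at most 41.7 mm and 7.16 degrees, less where a joint would pass 70% of its speed; a pose out of reach is approached as far as the arm can. A call with a gripper value outside its range is refused whole. "fingers" is the finger opening in cm, from 0 to 8.54, set as the call begins (left out, the last holds). The fingers move at their own pace and stop on an object; "squeeze" is the grip in N (left out, the last holds). Time passes only in rows, so rows that repeat a pose let the fingers close, or fill a call up. It gives the time, the measured TCP pose, the force and the opening at its end, in the units of the state.
- manip.get_state(): the state, without advancing time (a new reading comes with each control period).
- manip.grab_frame(name): name is "scene" or "top" or "wrist"; returns the picture (480x640x3 uint8, red, green, blue); there is no depth.
- manip.get_calibration(name): a dict with "intrinsics" (3x3 intrinsics, pixels), "R" (3x3) and "t" (3): a world point X has camera coordinates R X + t. Camera axes: x right, y down, z forward; pixel columns grow to the right and rows downward; lengths in m; the calibration is good to about 2 mm. A picture is of the moment at which its call begins: read the wrist's pose just before it. get_calibration takes no time and is no camera call; for the wrist camera it gives the pose at the moment of the call.
- manip.sign_off(): hands the job in, once; it reports no verdict.
The state is a dict: "time": time; "q": joint angles; "joint_velocities": joint speeds; "effort": joint torques, N m; "ee_pos": TCP position; "ee_rot": TCP orientation; "contact_force": force on the tool from outside, world axes, zero at the start; "wrist_torque": the same for the moment, N m; "grip_width": opening from 0.0 (shut) to 1.0 (fully open).
Only numpy, scipy, OpenCV 4.12 (cv2) and the standard library are available. Lean on these libraries where they do the work, as an engineer would, in place of code of your own. Each camera call takes 0.05 s, during which the arm holds its last target.

TASK

Show your helper where two stray parts belong, by pointing at four things in turn with the fingertips: first the small steel square and then the empty hook on the rail where it goes; next the stainless steel hinge and then the magnetic bit tray where it goes. Each time bring the fingertips from above to about 3 cm over the middle of the thing and keep them there for a good two seconds; never come down over the brass hinge or a hook that is in use, and touch nothing at all. Finally raise the hand so that the fingertips are more than 15 cm above the table.

Things in the scene. Friction and masses are not known exactly. Their poses are not given: they have to be found in the camera images.
- square_top (a point): small steel try square lying flat, an L: dark steel stock 60 x 14 x 12 mm along its y, bright blade 75 x 16 mm, 4 mm thick, along its x from one end of the stock; overall 89 x 60 mm. The point lies inside the angle of the L near the blade, 10 mm above the table; highest part 12 mm above the table; z up
- free_hook_top (a point): a steel hook of the rail, 60 mm long, reaching from the rail towards the robot with an upturned end, the only one with nothing hanging on it; point 4 mm above the horizontal part of the wire, 40 mm out from the rail's front face and 20 mm short of the hook's end; about 254 mm above the table; z up, x from hook end to rail
- steel_hinge_top (a point): stainless steel (silver) butt hinge lying open flat, 57 x 76 mm, leaves 4 mm thick, knuckle 10 mm thick along its y; the point is at its centre on top of the knuckle, 10 mm above the table; z up
- bit_tray_top (a point): round magnetic bit tray, steel dish on a black rubber foot, 96 mm across the rim, 26 mm high, a few screwdriver bits on its floor; the point is the centre of its mouth at rim height, 26 mm above the table; z up
- brass_hinge_top (a point): brass (yellow) hinge, otherwise the same as the stainless one; not to be pointed at; the point is on top of the middle of its knuckle, 10 mm above the table
- hook_trowel_top (a point): a steel hook of the rail, 60 mm long, reaching from the rail towards the robot with an upturned end, with a hand trowel hanging on it; point 4 mm above the horizontal part of the wire, 40 mm out from the rail's front face and 20 mm short of the hook's end; about 254 mm above the table; z up, x from hook end to rail
- hook_fork_top (a point): a steel hook of the rail, 60 mm long, reaching from the rail towards the robot with an upturned end, with a green-handled three-tined hand fork hanging on it; point 4 mm above the horizontal part of the wire, 40 mm out from the rail's front face and 20 mm short of the hook's end; about 254 mm above the table; z up, x from hook end to rail
- hook_brush_top (a point): a steel hook of the rail, 60 mm long, reaching from the rail towards the robot with an upturned end, with a red-handled brush with yellow bristles hanging on it; point 4 mm above the horizontal part of the wire, 40 mm out from the rail's front face and 20 mm short of the hook's end; about 254 mm above the table; z up, x from hook end to rail
- rail: hook rail: aluminium bar 500 mm long along its y, 35 mm high, top edge 268 mm above the table, on two posts at its ends; origin at table height under the middle of the bar's front face (towards the robot); four hooks 100 mm apart, tools hanging below them; the hooks stick out towards its -x
- screwdriver: yellow-handled screwdriver lying on the table, 190 mm long, under 40 mm high; a bystander
- flowerpot: blue ceramic flowerpot, 110 mm across, 100 mm high, origin under its centre; a bystander

How it is judged:
By the outcome, as a careful person would: the job done as asked, in the order asked, and still so for the second after the job is handed in, with the robot touching nothing.
It also fails if it takes over 70 s, if anything falls off the work surface, if the arm or the gripper's body presses on something with over 40 N, if the wrist force passes 120 N, or if a joint passes its speed limit or range.

## Working session

There is one attempt and no reset: what is moved stays moved. The work goes in short steps, Python scripts to look and compute and a tool call to move; the robot and the scene stay as the last step left them, time stands still between calls to the robot, and variables do not carry over. Pictures are saved under pics/ and viewed, and the job is handed in when it is done.

Besides the shell and the picture viewer there is one more tool, called as name([rows], argument=value, ...), one row to a line, values as JSON. send_rows: Moves the arm, as the interface text tells. Its arguments: {"type":"object","properties":{"increments":{"type":"array","items":{"type":"object","properties":{"linear":{"type":"array","items":{"type":"number"}},"twist":{"type":"array","items":{"type":"number"}}}}},"fingers":{"type":"number"},"squeeze":{"type":"number"}},"required":["increments"]}

```bash
mkdir -p pics
python3 - <<'E'
from plant import manip
import cv2
s=manip.get_state();print(s)
for n in("scene","top","wrist"):
    c=manip.get_calibration(n);print(n,c)
    cv2.imwrite(f"pics/{n}0.png",manip.grab_frame(n)[:,:,::-1])
E
```

```text
{'time': 0.0, 'q': array([-1.2438498 ,  0.62933782,  0.03847844,  1.51835519, -0.02698879,
        0.99631802, -0.02000382]), 'joint_velocities': array([-0.00113155, -0.00020174,  0.00057046, -0.00114289,  0.00111013,
        0.00039834,  0.00027521]), 'effort': array([ 1.89355138e-03, -5.63408589e+01,  1.22632798e+00, -1.93442184e+01,
        1.07866983e-02,  1.05932631e-02, -2.56532033e-06]), 'ee_pos': array([0.24852987, 0.59993541, 0.23039925]), 'ee_rot': array([-6.12946979e-01, -3.08089360e+00,  2.94172324e-03]), 'contact_force': array([ 0.42208208,  0.35075202, -0.21393482]), 'wrist_torque': array([ 0.00145618, -0.0044247 ,  0.00046356]), 'grip_width': 1.0032172770607766}
scene {'intrinsics': array([[452.25476911,   0.        , 327.97287344],
       [  0.        , 452.25476911, 243.20955569],
       [  0.        ,   0.        ,   1.        ]]), 'R': array([[ 0.81861944,  0.5742992 ,  0.00653054],
       [ 0.3784257 , -0.53079369, -0.75832186],
       [-0.43203727,  0.62324834, -0.65184761]]), 't': array([-0.48395107, -0.10178975,  1.63486228])}
top {'intrinsics': array([[517.88131689,   0.        , 327.36480565],
       [  0.        , 517.88131689, 237.11119738],
       [  0.        ,   0.        ,   1.        ]]), 'R': array([[-0.01640555, -0.99968688, -0.01889443],
       [-0.99010677,  0.01887625, -0.13904057],
       [ 0.13935369,  0.01642647, -0.99010642]]), 't': array([0.00770942, 0.61201222, 1.20329716])}
wrist {'intrinsics': array([[346.53493835,   0.        , 321.29639676],
       [  0.        , 346.53493835, 237.39940018],
       [  0.        ,   0.        ,   1.        ]]), 'R': array([[ 0.38304232,  0.92372896, -0.00184288],
       [ 0.8746414 , -0.36204404,  0.32237639],
       [ 0.2971212 , -0.12509566, -0.94660978]]), 't': array([-0.64912806, -0.04143661,  0.38129932])}
```

View pics/scene0.png

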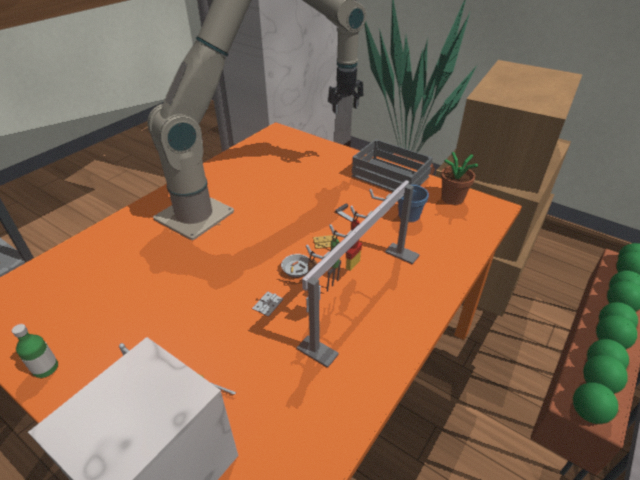

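View pics/top0.png

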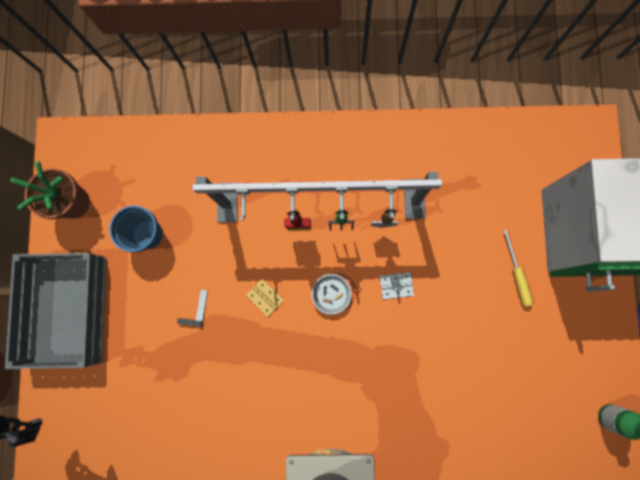

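View pics/wrist0.png

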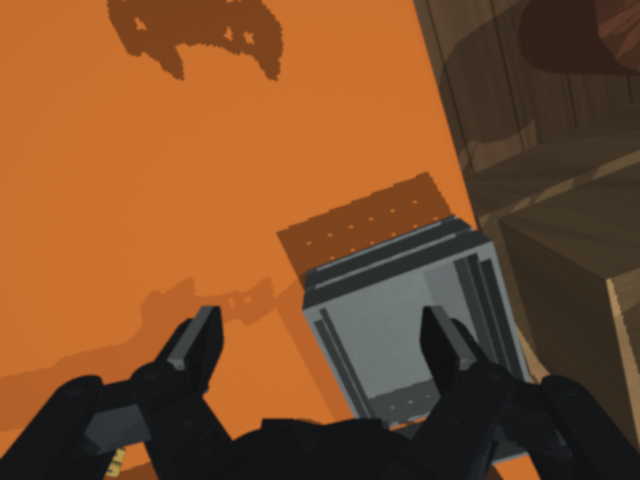

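The top view shows the square near (197,310), brass hinge (265,297), tray (332,294), steel hinge (397,287), and the free hook leftmost on the rail near (243,205). I'll zoom in on these.

Run:
```python
import cv2
a=cv2.imread("pics/top0.png")
cv2.imwrite("pics/z1.png",cv2.resize(a[170:340,170:302],None,fx=4.5,fy=3.5*4.5/4.5,interpolation=cv2.INTER_CUBIC)[:600] if 0 else cv2.resize(a[170:340,165:305],None,fx=3.5,fy=3.5,interpolation=cv2.INTER_CUBIC))
cv2.imwrite("pics/z2.png",cv2.resize(a[170:320,290:450],None,fx=4,fy=4,interpolation=cv2.INTER_CUBIC))
b=cv2.imread("pics/scene0.png")
cv2.imwrite("pics/z3.png",cv2.resize(b[170:320,240:440],None,fx=4,fy=4,interpolation=cv2.INTER_CUBIC))
```

```text
(no output)
```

View pics/z1.png

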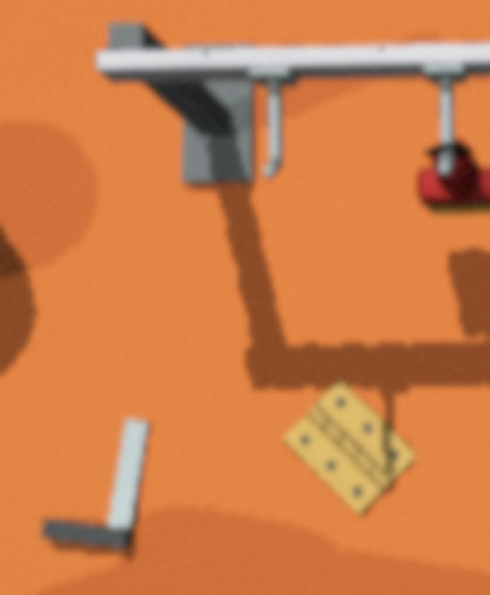

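View pics/z2.png

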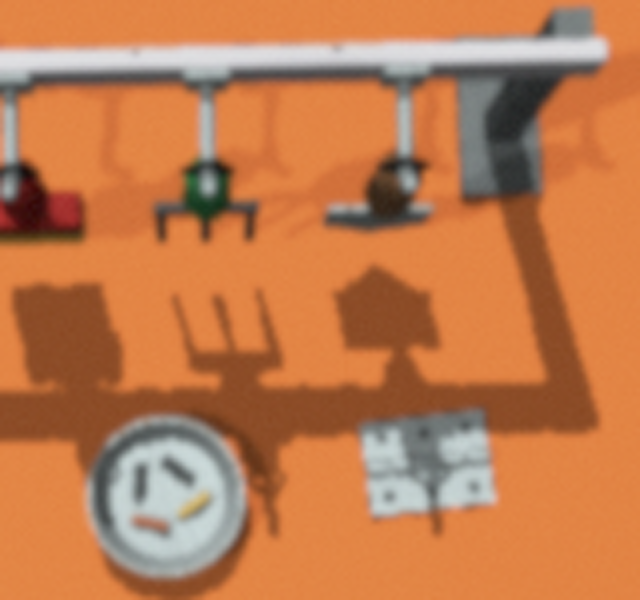

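View pics/z3.png

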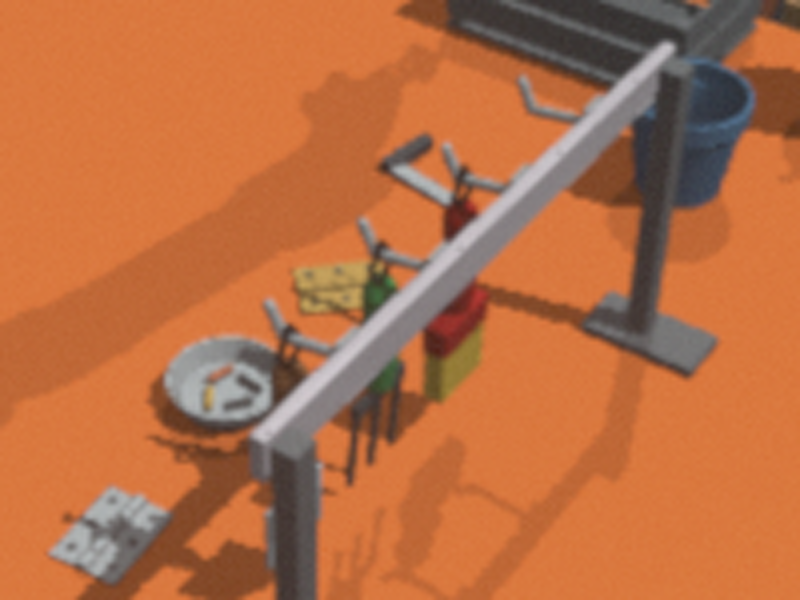

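```bash
cat > h.py <<'E'
from plant import manip
import numpy as np, cv2
def ray(n,u,v):
    c=manip.get_calibration(n);d=c["R"].T@np.linalg.inv(c["intrinsics"])@np.array([u,v,1.]);return -c["R"].T@c["t"],d
def atz(n,p,z):
    o,d=ray(n,*p);return o+d*(z-o[2])/d[2]
def Z(U,V,s,ox,oy): return ((U+.5)/s-.5+ox,(V+.5)/s-.5+oy)
z1=lambda U,V:Z(U,V,3.5,165,170)
z2=lambda U,V:Z(U,V,4,290,170)
z3=lambda U,V:Z(U,V,4,240,170)
def tri(a,b):
    P=[];
    for n in("top","scene"):
        c=manip.get_calibration(n);P.append(c["intrinsics"]@np.c_[c["R"],c["t"]])
    X=cv2.triangulatePoints(P[0],P[1],np.array(a,float).reshape(2,1),np.array(b,float).reshape(2,1));return (X[:3]/X[3]).ravel()
E
python3 - <<'E'
from h import *
np.set_printoptions(precision=4,suppress=True)
for k,(p,z) in dict(stockend=((44,530),.012),corner=((131,548),.0),blend=((137,420),.004),blstart=((120,528),.004),brass=((349,448),.01)).items(): print(k,atz("top",z1(*p),z))
for p in [(428,464)]: print("hinge",atz("top",z2(*p),.007))
print("tray",atz("top",z2(168,497),.026))
print("tri tray",tri(z2(168,497),z3(222,382)),"hinge",tri(z2(428,464),z3(110,534)))
print("hook bend/attach z.25",atz("top",z1(271,160),.25),atz("top",z1(273,78),.25),atz("top",z1(271,172),.27))
print("tri bend",tri(z1(271,162),z3(532,106)),"attach",tri(z1(273,80),z3(580,119)),"tip",tri(z1(270,172),z3(523,80)))
print("square scene",[atz("scene",z3(*p),z) for p,z in [((430,142),.012),((385,165),.012),((390,172),.004),((445,200),.004)]])
print("hook scene",[atz("scene",z3(*p),.25) for p in [(532,106),(580,119)]])
print("rail L/R front top",atz("top",z1(98,52),.268),atz("top",z2(605,42),.268))
print("brush bend",tri(z1(446,168),z3(457,180)))
print("pot",atz("top",(135,229),.1))
E
```

```text
stockend [0.4178 0.3648 0.012 ]
corner [0.4042 0.3071 0.    ]
blend [0.4929 0.3034 0.004 ]
blstart [0.4182 0.314  0.004 ]
brass [0.4707 0.1533 0.01  ]
hinge [ 0.4945 -0.1694  0.007 ]
tray [ 0.4766 -0.0108  0.026 ]
tri tray [ 0.4759 -0.0115  0.0215] hinge [ 0.4946 -0.17    0.0021]
hook bend/attach z.25 [0.6306 0.165  0.25  ] [0.6789 0.1642 0.25  ] [0.6199 0.1613 0.27  ]
tri bend [0.6305 0.1661 0.2436] attach [0.6749 0.162  0.2537] tip [0.6217 0.1635 0.2638]
square scene [array([0.4255, 0.3589, 0.012 ]), array([0.4118, 0.3055, 0.012 ]), array([0.4155, 0.3083, 0.004 ]), array([0.4788, 0.3024, 0.004 ])]
hook scene [array([0.6348, 0.1578, 0.25  ]), array([0.6708, 0.1638, 0.25  ])]
rail L/R front top [0.6921 0.2616 0.268 ] [ 0.6905 -0.2346  0.268 ]
brush bend [0.6277 0.0661 0.2364]
pot [0.6315 0.4412 0.1   ]
```

Everything agrees to within about 1 cm. Targets for the tip are:
- Square: (.454, .321, .040)
- Free hook: (.643, .1635, .284)
- Hinge: (.4945, -.170, .040)
- Tray: (.476, -.011, .056)

I'll shut the fingers, turn the tool square to the world and travel high.

send_rows([
  {"linear": [-2, -1.2, -0.2], "twist": [0, 0, -0.6]},
  {"linear": [-5, -3, -0.5], "twist": [0, 0, -1.5]},
  {"linear": [-8, -4.8, -1], "twist": [0, 0, -2.5]},
  {"linear": [-11, -6.6, -1], "twist": [0, 0, -3.5]},
  {"linear": [-14, -8.4, -1], "twist": [0, 0, -4.5]},
], fingers=0)

```text
time: 0.57
ee_pos: [0.3465, 0.4676, 0.2408]
ee_rot: [0.007, -3.141, 0.002]
contact_force: [0.0, 0.2, -1.3]
grip_width: 0.301
```

```bash
cat > go.py <<'E'
import sys
from h import *
from scipy.spatial.transform import Rotation as R
np.set_printoptions(precision=3,suppress=True)
s=manip.get_state();r=R.from_rotvec(s["ee_rot"])
t=np.array(list(map(float,sys.argv[1:4])))
G=R.from_matrix(np.diag([-1.,1,-1]))
print(s["time"],s["ee_pos"],r.as_matrix().round(3).tolist(),"F",s["contact_force"],s["grip_width"])
print("linear cm",r.inv().apply(t-s["ee_pos"])*100,"twist",np.degrees((r.inv()*G).as_rotvec())/5)
E
python3 go.py .454 .321 .22
```

```text
0.5667 [0.346 0.468 0.241] [[-1.0, -0.005, -0.0], [-0.005, 1.0, -0.001], [0.0, -0.001, -1.0]] F [ 0.014  0.184 -1.345] 0.3009576181461602
linear cm [-10.682 -14.707   2.094] twist [-0.016 -0.003  0.055]
```

Aligned: tool x is −world x, y is y, z is −z.

send_rows([
  {"linear": [-2, -2.8, 0.4], "twist": [0, 0, 0]},
  {"linear": [-4.5, -6, 0.8], "twist": [0, 0, 0]},
  {"linear": [-7, -9.5, 1.2], "twist": [0, 0, 0]},
  {"linear": [-9.2, -12.6, 1.6], "twist": [0, 0, 0]},
  {"linear": [-10.7, -14.7, 2], "twist": [0, 0, 0]},
])

```text
time: 0.98
ee_pos: [0.4567, 0.3163, 0.2206]
ee_rot: [-0.0, 3.141, -0.006]
contact_force: [1.4, 0.1, -0.6]
grip_width: 0.003
```

send_rows([
  {"linear": [0, 0, 0], "twist": [0, 0, 0]},
  {"linear": [0, 0, 0], "twist": [0, 0, 0]},
  {"linear": [0, 0, 0], "twist": [0, 0, 0]},
  {"linear": [0, 0, 0], "twist": [0, 0, 0]},
  {"linear": [0, 0, 0], "twist": [0, 0, 0]},
])

```text
time: 1.4
ee_pos: [0.4555, 0.3183, 0.2207]
ee_rot: [-0.006, 3.141, -0.004]
contact_force: [0.6, 0.6, 0.3]
grip_width: -0.006
```

```bash
python3 go.py .454 .321 .04
python3 - <<'E'
from h import *
cv2.imwrite("pics/w1.png",manip.grab_frame("wrist")[:,:,::-1])
E
```

```text
1.4 [0.456 0.318 0.221] [[-1.0, -0.004, 0.0], [-0.004, 1.0, -0.003], [-0.0, -0.003, -1.0]] F [0.605 0.553 0.346] -0.005850522142664545
linear cm [ 0.155  0.32  18.073] twist [-0.033  0.003  0.042]
```

View pics/w1.png

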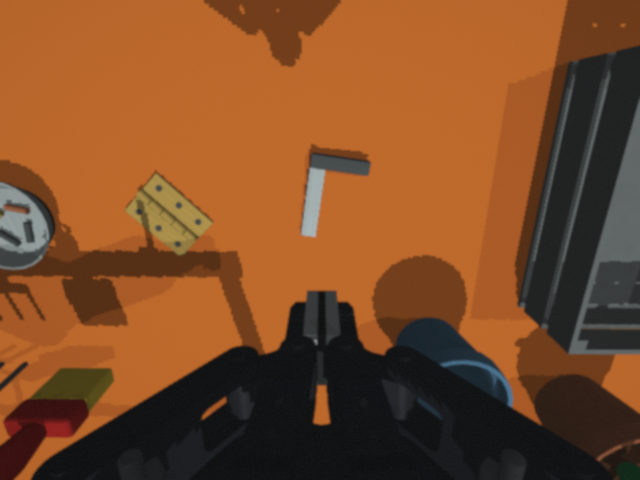

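The square is L-shaped below the fingers, with its outer corner at (311,153), stock end at (370,160–174) and blade end at (302–316,236). I'll measure it from this view.

Run:
```python
from h import *
np.set_printoptions(precision=4,suppress=True)
for k,p,z in [("corner",(311,154),.012),("stockend out",(370,161),.012),("stockend in",(369,175),.012),("bladeend L",(301,235),.004),("bladeend R",(316,237),.004),("brass",(169,214),.008)]: print(k,atz("wrist",p,z))
```

```text
corner [0.4048 0.3074 0.012 ]
stockend out [0.4114 0.3661 0.012 ]
stockend in [0.4253 0.3658 0.012 ]
bladeend L [0.4921 0.2956 0.004 ]
bladeend R [0.4943 0.312  0.004 ]
brass [0.4678 0.1563 0.008 ]
```

send_rows([
  {"linear": [0.3, 0.4, 2], "twist": [0, 0, 0]},
  {"linear": [0.4, 0.6, 5], "twist": [0, 0, 0]},
  {"linear": [0.4, 0.6, 8.5], "twist": [0, 0, 0]},
  {"linear": [0.4, 0.6, 11], "twist": [0, 0, 0]},
  {"linear": [0.4, 0.6, 12], "twist": [0, 0, 0]},
])

```text
time: 1.87
ee_pos: [0.4491, 0.3234, 0.0975]
ee_rot: [0.009, -3.137, 0.01]
contact_force: [-0.8, -0.9, 0.2]
grip_width: -0.001
```

```bash
python3 go.py .452 .324 .04
```

```text
1.8667 [0.449 0.323 0.098] [[-1.0, -0.006, -0.004], [-0.006, 1.0, -0.006], [0.004, -0.006, -1.0]] F [-0.764 -0.894  0.167] -0.0006044473381091228
linear cm [-0.313  0.092  5.751] twist [-0.07  -0.048  0.063]
```

send_rows([
  {"linear": [-0.1, 0.1, 1.5], "twist": [0, 0, 0]},
  {"linear": [-0.2, 0.1, 3.2], "twist": [0, 0, 0]},
  {"linear": [-0.3, 0.1, 4.5], "twist": [0, 0, 0]},
  {"linear": [-0.3, 0.1, 5.4], "twist": [0, 0, 0]},
  {"linear": [-0.3, 0.1, 5.8], "twist": [0, 0, 0]},
])

```text
time: 2.28
ee_pos: [0.4515, 0.3246, 0.0389]
ee_rot: [0.01, -3.137, 0.01]
contact_force: [0.9, 0.5, 0.2]
grip_width: 0.0
```

send_rows([
  {"linear": [0, 0, 0], "twist": [0, 0, 0]},
  {"linear": [0, 0, 0], "twist": [0, 0, 0]},
  {"linear": [0, 0, 0], "twist": [0, 0, 0]},
  {"linear": [0, 0, 0], "twist": [0, 0, 0]},
  {"linear": [0, 0, 0], "twist": [0, 0, 0]},
])

```text
time: 2.7
ee_pos: [0.4519, 0.3248, 0.0397]
ee_rot: [0.01, -3.138, 0.009]
contact_force: [-0.5, -0.3, -0.4]
grip_width: -0.002
```

send_rows([
  {"linear": [0, 0, 0], "twist": [0, 0, 0]},
  {"linear": [0, 0, 0], "twist": [0, 0, 0]},
  {"linear": [0, 0, 0], "twist": [0, 0, 0]},
  {"linear": [0, 0, 0], "twist": [0, 0, 0]},
  {"linear": [0, 0, 0], "twist": [0, 0, 0]},
])

```text
time: 3.12
ee_pos: [0.4519, 0.3248, 0.0396]
ee_rot: [0.01, -3.138, 0.009]
contact_force: [-0.2, 0.2, 0.5]
grip_width: 0.002
```

```bash
python3 go.py .452 .324 .04
python3 - <<'E'
from h import *
cv2.imwrite("pics/w2.png",manip.grab_frame("wrist")[:,:,::-1])
E
```

```text
3.1167 [0.452 0.325 0.04 ] [[-1.0, -0.006, -0.004], [-0.006, 1.0, -0.006], [0.004, -0.006, -1.0]] F [-0.215  0.223  0.481] 0.0019119090379080127
linear cm [-0.014 -0.081 -0.036] twist [-0.064 -0.044  0.073]
```

View pics/w2.png

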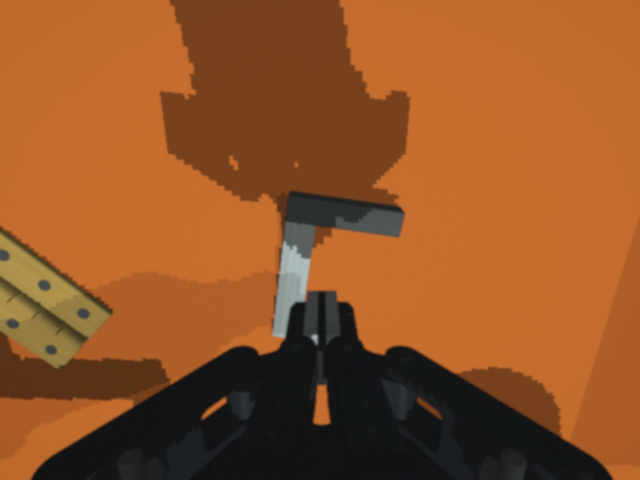

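The fingertips at (320,295) stand just inside the angle near the blade, as intended. I'll hold here: about 0.8 s has passed already, and six more calls bring it to about 3.3 s.

send_rows([
  {"linear": [0, 0, 0], "twist": [0, 0, 0]},
  {"linear": [0, 0, 0], "twist": [0, 0, 0]},
  {"linear": [0, 0, 0], "twist": [0, 0, 0]},
  {"linear": [0, 0, 0], "twist": [0, 0, 0]},
  {"linear": [0, 0, 0], "twist": [0, 0, 0]},
])

```text
time: 3.58
ee_pos: [0.4518, 0.3248, 0.0396]
ee_rot: [0.01, -3.138, 0.009]
contact_force: [-0.8, 0.8, 0.0]
grip_width: 0.003
```

send_rows([
  {"linear": [0, 0, 0], "twist": [0, 0, 0]},
  {"linear": [0, 0, 0], "twist": [0, 0, 0]},
  {"linear": [0, 0, 0], "twist": [0, 0, 0]},
  {"linear": [0, 0, 0], "twist": [0, 0, 0]},
  {"linear": [0, 0, 0], "twist": [0, 0, 0]},
])

```text
time: 4.0
ee_pos: [0.4519, 0.3248, 0.0396]
ee_rot: [0.01, -3.138, 0.009]
contact_force: [-0.2, 0.4, -0.7]
grip_width: -0.002
```

send_rows([
  {"linear": [0, 0, 0], "twist": [0, 0, 0]},
  {"linear": [0, 0, 0], "twist": [0, 0, 0]},
  {"linear": [0, 0, 0], "twist": [0, 0, 0]},
  {"linear": [0, 0, 0], "twist": [0, 0, 0]},
  {"linear": [0, 0, 0], "twist": [0, 0, 0]},
])

```text
time: 4.42
ee_pos: [0.4519, 0.3248, 0.0396]
ee_rot: [0.01, -3.138, 0.009]
contact_force: [0.2, -0.6, 0.6]
grip_width: -0.0
```

send_rows([
  {"linear": [0, 0, 0], "twist": [0, 0, 0]},
  {"linear": [0, 0, 0], "twist": [0, 0, 0]},
  {"linear": [0, 0, 0], "twist": [0, 0, 0]},
  {"linear": [0, 0, 0], "twist": [0, 0, 0]},
  {"linear": [0, 0, 0], "twist": [0, 0, 0]},
])

```text
time: 4.83
ee_pos: [0.4518, 0.3248, 0.0396]
ee_rot: [0.01, -3.138, 0.009]
contact_force: [0.0, -0.7, 0.4]
grip_width: 0.0
```

send_rows([
  {"linear": [0, 0, 0], "twist": [0, 0, 0]},
  {"linear": [0, 0, 0], "twist": [0, 0, 0]},
  {"linear": [0, 0, 0], "twist": [0, 0, 0]},
  {"linear": [0, 0, 0], "twist": [0, 0, 0]},
  {"linear": [0, 0, 0], "twist": [0, 0, 0]},
])

```text
time: 5.25
ee_pos: [0.4518, 0.3248, 0.0396]
ee_rot: [0.01, -3.138, 0.009]
contact_force: [0.7, 0.2, 0.4]
grip_width: 0.004
```

send_rows([
  {"linear": [0, 0, 0], "twist": [0, 0, 0]},
  {"linear": [0, 0, 0], "twist": [0, 0, 0]},
  {"linear": [0, 0, 0], "twist": [0, 0, 0]},
  {"linear": [0, 0, 0], "twist": [0, 0, 0]},
  {"linear": [0, 0, 0], "twist": [0, 0, 0]},
])

```text
time: 5.67
ee_pos: [0.4518, 0.3248, 0.0396]
ee_rot: [0.01, -3.138, 0.009]
contact_force: [-0.5, 0.4, 0.4]
grip_width: -0.002
```

send_rows([
  {"linear": [0, 0, -2], "twist": [0, 0, 0]},
  {"linear": [0, 0, -5.5], "twist": [0, 0, 0]},
  {"linear": [0, 0, -9], "twist": [0, 0, 0]},
  {"linear": [0, 0, -12.5], "twist": [0, 0, 0]},
  {"linear": [0, 0, -15.5], "twist": [0, 0, 0]},
])

```text
time: 6.08
ee_pos: [0.4526, 0.3258, 0.1969]
ee_rot: [0.01, -3.139, 0.008]
contact_force: [0.7, 0.5, -0.7]
grip_width: -0.001
```

send_rows([
  {"linear": [0, 0, -3], "twist": [0, 0, 0]},
  {"linear": [0, 0, -6.5], "twist": [0, 0, 0]},
  {"linear": [0, 0, -10], "twist": [0, 0, 0]},
  {"linear": [0, 0, -13], "twist": [0, 0, 0]},
  {"linear": [0, 0, -15], "twist": [0, 0, 0]},
])

```text
time: 6.5
ee_pos: [0.4537, 0.327, 0.3505]
ee_rot: [-0.01, 3.141, -0.003]
contact_force: [0.6, -0.3, 0.0]
grip_width: 0.001
```

```bash
python3 go.py .643 .1635 .36
```

```text
6.5 [0.454 0.327 0.351] [[-1.0, -0.006, 0.001], [-0.006, 1.0, -0.002], [-0.001, -0.002, -1.0]] F [ 0.588 -0.262  0.012] 0.0009373865593379158
linear cm [-18.832 -16.472  -0.902] twist [-0.023  0.009  0.072]
```

send_rows([
  {"linear": [-1.5, -1.8, -0.3], "twist": [0, 0, 0]},
  {"linear": [-4, -5, -0.9], "twist": [0, 0, 0]},
  {"linear": [-6.5, -8.2, -0.9], "twist": [0, 0, 0]},
  {"linear": [-8.5, -11, -0.9], "twist": [0, 0, 0]},
  {"linear": [-10, -13, -0.9], "twist": [0, 0, 0]},
])

```text
time: 6.92
ee_pos: [0.5562, 0.1936, 0.36]
ee_rot: [-0.004, 3.14, -0.006]
contact_force: [0.6, 0.2, -0.3]
grip_width: 0.003
```

send_rows([
  {"linear": [0, 0, 0], "twist": [0, 0, 0]},
  {"linear": [0, 0, 0], "twist": [0, 0, 0]},
  {"linear": [0, 0, 0], "twist": [0, 0, 0]},
  {"linear": [0, 0, 0], "twist": [0, 0, 0]},
  {"linear": [0, 0, 0], "twist": [0, 0, 0]},
])

```text
time: 7.33
ee_pos: [0.5553, 0.1955, 0.3601]
ee_rot: [-0.009, 3.14, -0.005]
contact_force: [-1.1, 0.5, -0.1]
grip_width: 0.001
```

```bash
python3 go.py .643 .1635 .36
python3 - <<'E'
from h import *
cv2.imwrite("pics/w3.png",manip.grab_frame("wrist")[:,:,::-1])
E
```

```text
7.3333 [0.555 0.195 0.36 ] [[-1.0, -0.006, 0.001], [-0.006, 1.0, -0.003], [-0.001, -0.003, -1.0]] F [-1.1    0.469 -0.118] 0.0006535328593207637
linear cm [-8.756 -3.249  0.028] twist [-0.035  0.016  0.065]
```

View pics/w3.png

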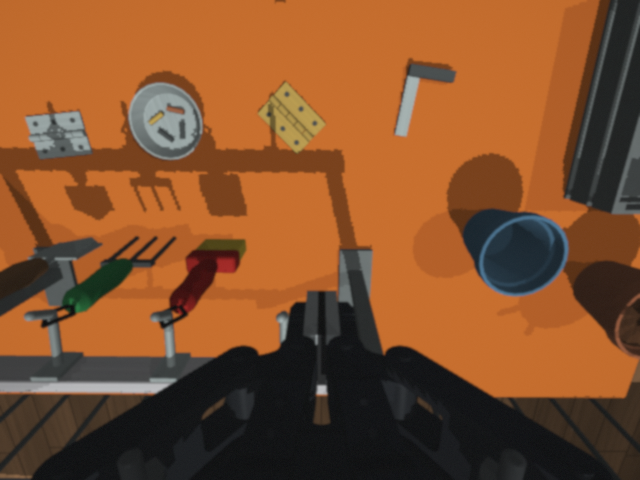

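The free hook's tip is at (283,317), the brush hook's at (160,318), the fork hook's at (35,318), and the rail's top front edge is near row 381.

Run:
```python
from h import *
np.set_printoptions(precision=4,suppress=True)
for p,z in [((283,317),.272),((160,318),.272),((35,318),.272),((20,383),.268),((200,381),.268),((20,393),.268),((59,134),.007),((166,120),.026)]: print(p,atz("wrist",p,z))
a=cv2.imread("pics/w3.png");cv2.imwrite("pics/w3z.png",cv2.resize(a[290:410,100:300],None,fx=4,fy=4,interpolation=cv2.INTER_CUBIC))
```

```text
(283, 317) [0.6151 0.1663 0.272 ]
(160, 318) [0.6166 0.0721 0.272 ]
(35, 318) [ 0.6173 -0.0238  0.272 ]
(20, 383) [ 0.6826 -0.0567  0.268 ]
(200, 381) [0.6794 0.0946 0.268 ]
(20, 393) [ 0.6931 -0.0596  0.268 ]
(59, 134) [ 0.4934 -0.1663  0.007 ]
(166, 120) [ 0.4743 -0.0084  0.026 ]
```

View pics/w3z.png

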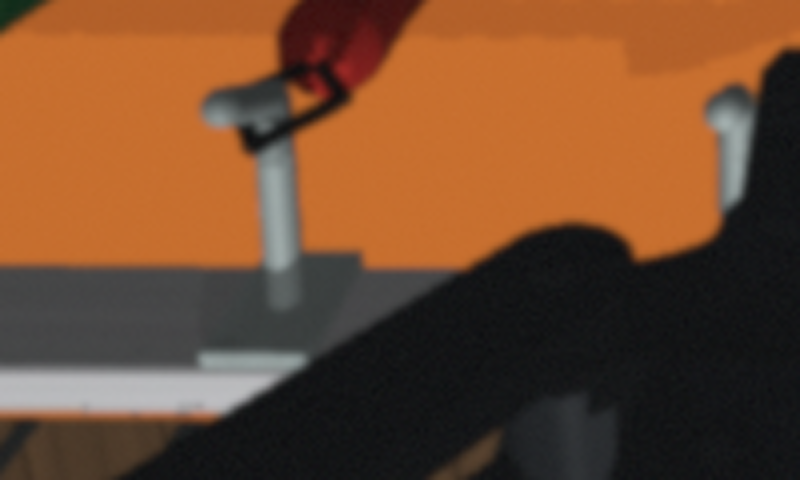

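Rail front x≈0.681, so the hook point is (.641, .165). I'll move over it and then descend.

send_rows([
  {"linear": [-1.5, -0.6, 0], "twist": [0, 0, 0]},
  {"linear": [-4, -1.5, 0], "twist": [0, 0, 0]},
  {"linear": [-6.5, -2.4, 0], "twist": [0, 0, 0]},
  {"linear": [-8, -3, 0], "twist": [0, 0, 0]},
  {"linear": [-8.6, -3.1, 0], "twist": [0, 0, 0]},
])

```text
time: 7.8
ee_pos: [0.6433, 0.1635, 0.3597]
ee_rot: [-0.006, 3.139, -0.007]
contact_force: [-0.9, 0.4, 0.5]
grip_width: -0.001
```

send_rows([
  {"linear": [0, 0, 0], "twist": [0, 0, 0]},
  {"linear": [0, 0, 0], "twist": [0, 0, 0]},
  {"linear": [0, 0, 0], "twist": [0, 0, 0]},
  {"linear": [0, 0, 0], "twist": [0, 0, 0]},
  {"linear": [0, 0, 0], "twist": [0, 0, 0]},
])

```text
time: 8.22
ee_pos: [0.6425, 0.1643, 0.3602]
ee_rot: [-0.008, 3.139, -0.007]
contact_force: [-0.0, -0.2, 0.5]
grip_width: -0.003
```

```bash
python3 go.py .641 .165 .284
```

```text
8.2167 [0.642 0.164 0.36 ] [[-1.0, -0.005, 0.002], [-0.005, 1.0, -0.004], [-0.002, -0.004, -1.0]] F [-0.01  -0.218  0.471] -0.0031637377353914056
linear cm [0.166 0.102 7.615] twist [-0.048  0.025  0.058]
```

send_rows([
  {"linear": [0.1, 0.1, 1], "twist": [0, 0, 0]},
  {"linear": [0.1, 0.1, 2.2], "twist": [0, 0, 0]},
  {"linear": [0.1, 0.1, 3.4], "twist": [0, 0, 0]},
  {"linear": [0.1, 0.1, 4.4], "twist": [0, 0, 0]},
  {"linear": [0.1, 0.1, 5], "twist": [0, 0, 0]},
])

```text
time: 8.63
ee_pos: [0.6406, 0.1651, 0.3083]
ee_rot: [0.008, -3.141, 0.007]
contact_force: [-0.2, -0.2, -0.9]
grip_width: 0.003
```

```bash
python3 go.py .641 .165 .285
python3 - <<'E'
from h import *
a=manip.grab_frame("scene")[:,:,::-1]
cv2.imwrite("pics/s1.png",cv2.resize(a[130:280,240:440],None,fx=4,fy=4,interpolation=cv2.INTER_CUBIC))
E
```

```text
8.6333 [0.641 0.165 0.308] [[-1.0, -0.005, -0.0], [-0.005, 1.0, -0.005], [0.0, -0.005, -1.0]] F [-0.208 -0.165 -0.877] 0.0032210006844342587
linear cm [-0.042 -0.003  2.333] twist [-0.054 -0.002  0.062]
```

View pics/s1.png

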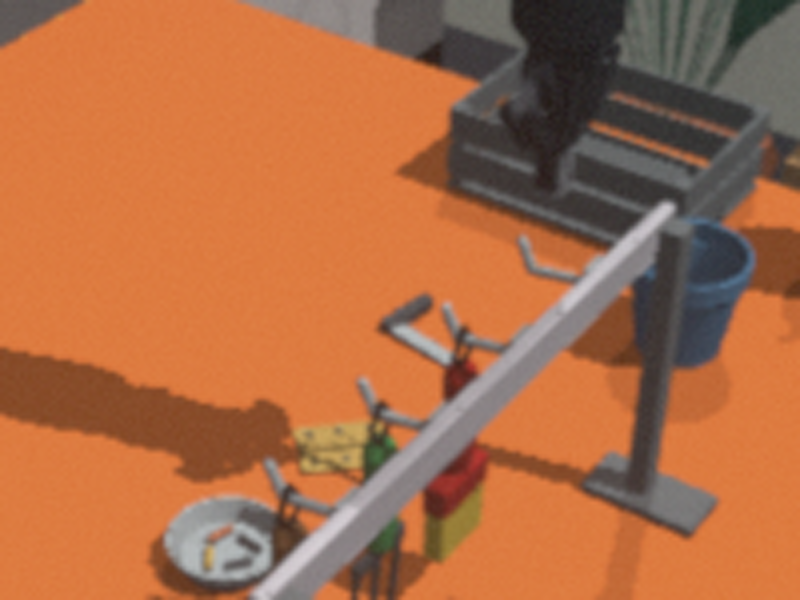

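The fingertips at crop (545,188) hang well above the middle of the free hook (525–580, 270), clear of its upturned end. I'll go down the last 2.3 cm.

send_rows([
  {"linear": [0, 0, 0.6], "twist": [0, 0, 0]},
  {"linear": [0, 0, 1.2], "twist": [0, 0, 0]},
  {"linear": [0, 0, 1.8], "twist": [0, 0, 0]},
  {"linear": [0, 0, 2.2], "twist": [0, 0, 0]},
  {"linear": [0, 0, 2.4], "twist": [0, 0, 0]},
])

```text
time: 9.1
ee_pos: [0.6401, 0.1648, 0.2828]
ee_rot: [0.008, -3.139, 0.008]
contact_force: [-0.4, 0.2, -0.1]
grip_width: 0.004
```

send_rows([
  {"linear": [0, 0, 0], "twist": [0, 0, 0]},
  {"linear": [0, 0, 0], "twist": [0, 0, 0]},
  {"linear": [0, 0, 0], "twist": [0, 0, 0]},
  {"linear": [0, 0, 0], "twist": [0, 0, 0]},
  {"linear": [0, 0, 0], "twist": [0, 0, 0]},
])

```text
time: 9.52
ee_pos: [0.6402, 0.1648, 0.2832]
ee_rot: [0.008, -3.14, 0.008]
contact_force: [0.4, -1.4, 0.3]
grip_width: 0.002
```

```bash
python3 go.py .641 .165 .285
python3 - <<'E'
from h import *
a=manip.grab_frame("scene")[:,:,::-1]
cv2.imwrite("pics/s2.png",cv2.resize(a[130:280,240:440],None,fx=4,fy=4,interpolation=cv2.INTER_CUBIC))
cv2.imwrite("pics/w4.png",manip.grab_frame("wrist")[:,:,::-1])
E
```

```text
9.5167 [0.64  0.165 0.283] [[-1.0, -0.005, -0.002], [-0.005, 1.0, -0.005], [0.002, -0.005, -1.0]] F [ 0.364 -1.449  0.341] 0.0017976467609466635
linear cm [-0.077  0.015 -0.184] twist [-0.059 -0.019  0.062]
```

View pics/s2.png

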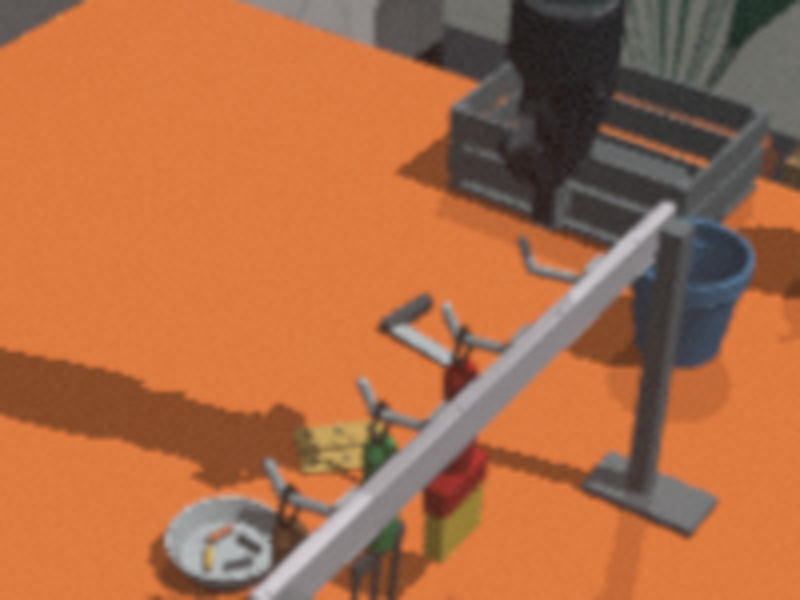

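View pics/w4.png

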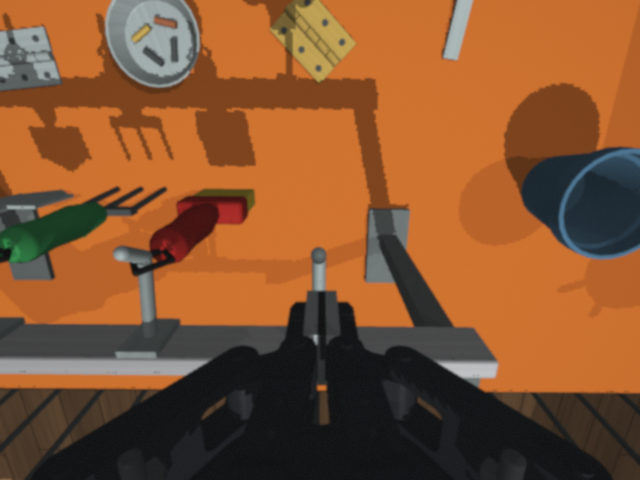

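The fingertips are centred over the free hook's wire (hook tip at (318,256), fingers at (321,297)), with clearance in both views. I'll hold, then rise and cross high to the steel hinge.

send_rows([
  {"linear": [0, 0, 0], "twist": [0, 0, 0]},
  {"linear": [0, 0, 0], "twist": [0, 0, 0]},
  {"linear": [0, 0, 0], "twist": [0, 0, 0]},
  {"linear": [0, 0, 0], "twist": [0, 0, 0]},
  {"linear": [0, 0, 0], "twist": [0, 0, 0]},
])

```text
time: 10.03
ee_pos: [0.6402, 0.1648, 0.283]
ee_rot: [0.008, -3.14, 0.008]
contact_force: [-0.0, -0.7, -0.7]
grip_width: 0.001
```

send_rows([
  {"linear": [0, 0, 0], "twist": [0, 0, 0]},
  {"linear": [0, 0, 0], "twist": [0, 0, 0]},
  {"linear": [0, 0, 0], "twist": [0, 0, 0]},
  {"linear": [0, 0, 0], "twist": [0, 0, 0]},
  {"linear": [0, 0, 0], "twist": [0, 0, 0]},
])

```text
time: 10.45
ee_pos: [0.6401, 0.1648, 0.283]
ee_rot: [0.008, -3.14, 0.008]
contact_force: [-0.3, -0.4, 0.2]
grip_width: -0.002
```

send_rows([
  {"linear": [0, 0, 0], "twist": [0, 0, 0]},
  {"linear": [0, 0, 0], "twist": [0, 0, 0]},
  {"linear": [0, 0, 0], "twist": [0, 0, 0]},
  {"linear": [0, 0, 0], "twist": [0, 0, 0]},
  {"linear": [0, 0, 0], "twist": [0, 0, 0]},
])

```text
time: 10.87
ee_pos: [0.6401, 0.1648, 0.283]
ee_rot: [0.008, -3.14, 0.008]
contact_force: [-0.3, 0.3, 0.4]
grip_width: -0.004
```

send_rows([
  {"linear": [0, 0, 0], "twist": [0, 0, 0]},
  {"linear": [0, 0, 0], "twist": [0, 0, 0]},
  {"linear": [0, 0, 0], "twist": [0, 0, 0]},
  {"linear": [0, 0, 0], "twist": [0, 0, 0]},
  {"linear": [0, 0, 0], "twist": [0, 0, 0]},
])

```text
time: 11.28
ee_pos: [0.6402, 0.1648, 0.2831]
ee_rot: [0.008, -3.14, 0.008]
contact_force: [0.9, -0.1, 0.2]
grip_width: -0.002
```

send_rows([
  {"linear": [0, 0, 0], "twist": [0, 0, 0]},
  {"linear": [0, 0, 0], "twist": [0, 0, 0]},
  {"linear": [0, 0, 0], "twist": [0, 0, 0]},
  {"linear": [0, 0, 0], "twist": [0, 0, 0]},
  {"linear": [0, 0, 0], "twist": [0, 0, 0]},
])

```text
time: 11.7
ee_pos: [0.6402, 0.1648, 0.2831]
ee_rot: [0.008, -3.14, 0.008]
contact_force: [0.2, 0.5, 0.5]
grip_width: -0.002
```

send_rows([
  {"linear": [0, 0, 0], "twist": [0, 0, 0]},
  {"linear": [0, 0, 0], "twist": [0, 0, 0]},
  {"linear": [0, 0, 0], "twist": [0, 0, 0]},
  {"linear": [0, 0, 0], "twist": [0, 0, 0]},
  {"linear": [0, 0, 0], "twist": [0, 0, 0]},
])

```text
time: 12.12
ee_pos: [0.6401, 0.1648, 0.283]
ee_rot: [0.008, -3.14, 0.008]
contact_force: [0.3, -0.2, 0.9]
grip_width: 0.003
```

send_rows([
  {"linear": [0, 0, -1], "twist": [0, 0, 0]},
  {"linear": [0, 0, -3], "twist": [0, 0, 0]},
  {"linear": [0, 0, -5], "twist": [0, 0, 0]},
  {"linear": [0, 0, -7], "twist": [0, 0, 0]},
  {"linear": [0, 0, -8], "twist": [0, 0, 0]},
])

```text
time: 12.53
ee_pos: [0.6414, 0.1655, 0.3667]
ee_rot: [-0.008, 3.139, -0.006]
contact_force: [0.1, 0.6, 0.5]
grip_width: 0.001
```

send_rows([
  {"linear": [1.5, -1, 0], "twist": [0, 0, 0]},
  {"linear": [4.5, -3, 0], "twist": [0, 0, 0]},
  {"linear": [8, -5, 0], "twist": [0, 0, 0]},
  {"linear": [11, -7.5, 0], "twist": [0, 0, 0]},
  {"linear": [14, -10, 0], "twist": [0, 0, 0]},
])

```text
time: 12.95
ee_pos: [0.5, 0.0642, 0.3667]
ee_rot: [-0.01, 3.139, -0.006]
contact_force: [-0.1, -0.8, 0.6]
grip_width: -0.001
```

```bash
python3 go.py .494 -.168 .28
```

```text
12.95 [0.5   0.064 0.367] [[-1.0, -0.006, 0.003], [-0.006, 1.0, -0.004], [-0.003, -0.004, -1.0]] F [-0.082 -0.816  0.641] -0.0010312240695899459
linear cm [  0.774 -23.179   8.759] twist [-0.044  0.03   0.073]
```

send_rows([
  {"linear": [0.2, -3.5, 0.5], "twist": [0, 0, 0]},
  {"linear": [0.4, -7, 2], "twist": [0, 0, 0]},
  {"linear": [0.6, -10.5, 3.5], "twist": [0, 0, 0]},
  {"linear": [0.7, -14, 5], "twist": [0, 0, 0]},
  {"linear": [0.8, -17, 6], "twist": [0, 0, 0]},
])

```text
time: 13.37
ee_pos: [0.4922, -0.1086, 0.3067]
ee_rot: [-0.008, 3.14, -0.007]
contact_force: [-0.5, -0.4, -0.3]
grip_width: 0.002
```

send_rows([
  {"linear": [0, -2, 0.8], "twist": [0, 0, 0]},
  {"linear": [0, -4, 1.6], "twist": [0, 0, 0]},
  {"linear": [0, -5.5, 2.5], "twist": [0, 0, 0]},
  {"linear": [0, -6, 2.7], "twist": [0, 0, 0]},
  {"linear": [0, -6, 2.7], "twist": [0, 0, 0]},
])

```text
time: 13.78
ee_pos: [0.492, -0.1699, 0.2796]
ee_rot: [-0.004, 3.141, -0.007]
contact_force: [0.1, -0.1, -0.0]
grip_width: 0.001
```

send_rows([
  {"linear": [0, 0, 0], "twist": [0, 0, 0]},
  {"linear": [0, 0, 0], "twist": [0, 0, 0]},
  {"linear": [0, 0, 0], "twist": [0, 0, 0]},
  {"linear": [0, 0, 0], "twist": [0, 0, 0]},
  {"linear": [0, 0, 0], "twist": [0, 0, 0]},
])

```text
time: 14.2
ee_pos: [0.4923, -0.1691, 0.2799]
ee_rot: [-0.006, 3.14, -0.007]
contact_force: [-0.3, 0.3, 0.2]
grip_width: -0.001
```

```bash
python3 go.py .494 -.168 .12
python3 - <<'E'
from h import *
cv2.imwrite("pics/w5.png",manip.grab_frame("wrist")[:,:,::-1])
E
```

```text
14.2 [ 0.492 -0.169  0.28 ] [[-1.0, -0.004, 0.001], [-0.004, 1.0, -0.004], [-0.001, -0.004, -1.0]] F [-0.266  0.263  0.185] -0.0008457545706261621
linear cm [-0.151  0.185 15.99 ] twist [-0.051  0.015  0.043]
```

View pics/w5.png

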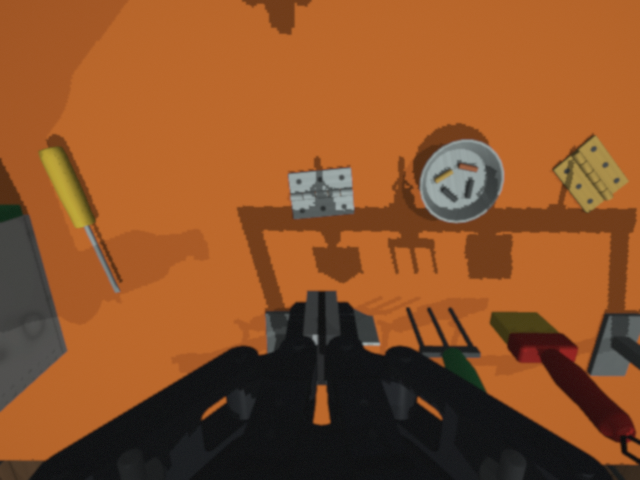

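Hinge corners are (289,172), (351,166), (355,213), (293,219), so the centre is about (322,192). The tray's mouth centre is about (461,180).

Run:
```python
from h import *
for p,z in [((322,192),.007),((461,180),.026)]: print(p,atz("wrist",p,z).round(4))
```

```text
(322, 192) [ 0.4925 -0.1694  0.007 ]
(461, 180) [ 0.4741 -0.0107  0.026 ]
```

send_rows([
  {"linear": [-0.1, 0.1, 2], "twist": [0, 0, 0]},
  {"linear": [-0.1, 0.1, 5.5], "twist": [0, 0, 0]},
  {"linear": [-0.1, 0.1, 9], "twist": [0, 0, 0]},
  {"linear": [-0.1, 0.1, 12.5], "twist": [0, 0, 0]},
  {"linear": [-0.1, 0.1, 15], "twist": [0, 0, 0]},
])

```text
time: 14.67
ee_pos: [0.4924, -0.1684, 0.1276]
ee_rot: [0.006, -3.141, 0.006]
contact_force: [-0.4, -0.7, -0.3]
grip_width: 0.002
```

```bash
python3 go.py .494 -.168 .04
```

```text
14.6667 [ 0.492 -0.168  0.128] [[-1.0, -0.004, -0.001], [-0.004, 1.0, -0.004], [0.001, -0.004, -1.0]] F [-0.394 -0.726 -0.327] 0.0021639278782604764
linear cm [-0.164  0.069  8.757] twist [-0.044 -0.009  0.046]
```

send_rows([
  {"linear": [-0.1, 0, 2.5], "twist": [0, 0, 0]},
  {"linear": [-0.1, 0, 5], "twist": [0, 0, 0]},
  {"linear": [-0.1, 0, 7], "twist": [0, 0, 0]},
  {"linear": [-0.1, 0, 8.2], "twist": [0, 0, 0]},
  {"linear": [-0.1, 0, 8.7], "twist": [0, 0, 0]},
])

```text
time: 15.08
ee_pos: [0.4924, -0.1681, 0.0387]
ee_rot: [0.007, -3.138, 0.004]
contact_force: [-0.4, -0.1, 0.3]
grip_width: 0.001
```

send_rows([
  {"linear": [0, 0, 0], "twist": [0, 0, 0]},
  {"linear": [0, 0, 0], "twist": [0, 0, 0]},
  {"linear": [0, 0, 0], "twist": [0, 0, 0]},
  {"linear": [0, 0, 0], "twist": [0, 0, 0]},
  {"linear": [0, 0, 0], "twist": [0, 0, 0]},
])

```text
time: 15.5
ee_pos: [0.493, -0.1683, 0.0396]
ee_rot: [0.007, -3.139, 0.005]
contact_force: [-0.8, 0.4, 0.2]
grip_width: -0.002
```

```bash
python3 go.py .493 -.168 .04
python3 - <<'E'
from h import *
cv2.imwrite("pics/w6.png",manip.grab_frame("wrist")[:,:,::-1])
E
```

```text
15.5 [ 0.493 -0.168  0.04 ] [[-1.0, -0.004, -0.002], [-0.004, 1.0, -0.003], [0.002, -0.003, -1.0]] F [-0.802  0.392  0.232] -0.0020889910041652503
linear cm [ 0.004  0.028 -0.044] twist [-0.038 -0.024  0.05 ]
```

View pics/w6.png

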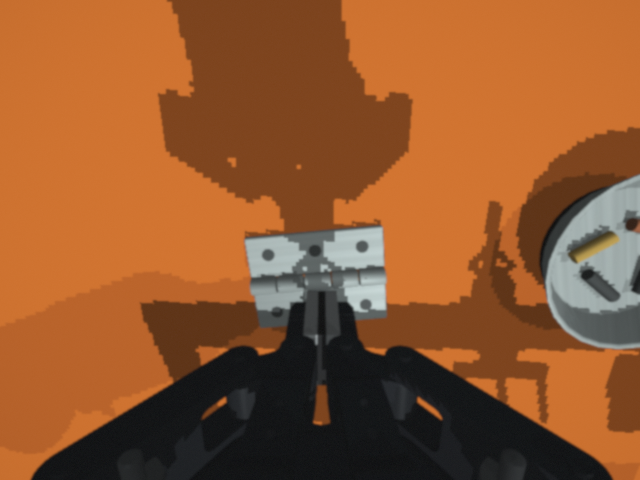

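The fingertips are over the middle of the knuckle at about (320,280). I'll hold, then rise.

send_rows([
  {"linear": [0, 0, 0], "twist": [0, 0, 0]},
  {"linear": [0, 0, 0], "twist": [0, 0, 0]},
  {"linear": [0, 0, 0], "twist": [0, 0, 0]},
  {"linear": [0, 0, 0], "twist": [0, 0, 0]},
  {"linear": [0, 0, 0], "twist": [0, 0, 0]},
])

```text
time: 15.97
ee_pos: [0.4929, -0.1683, 0.0394]
ee_rot: [0.007, -3.139, 0.005]
contact_force: [0.0, -0.0, -0.1]
grip_width: -0.001
```

send_rows([
  {"linear": [0, 0, 0], "twist": [0, 0, 0]},
  {"linear": [0, 0, 0], "twist": [0, 0, 0]},
  {"linear": [0, 0, 0], "twist": [0, 0, 0]},
  {"linear": [0, 0, 0], "twist": [0, 0, 0]},
  {"linear": [0, 0, 0], "twist": [0, 0, 0]},
])

```text
time: 16.38
ee_pos: [0.4929, -0.1683, 0.0394]
ee_rot: [0.007, -3.139, 0.005]
contact_force: [-0.1, 0.4, 0.2]
grip_width: 0.001
```

send_rows([
  {"linear": [0, 0, 0], "twist": [0, 0, 0]},
  {"linear": [0, 0, 0], "twist": [0, 0, 0]},
  {"linear": [0, 0, 0], "twist": [0, 0, 0]},
  {"linear": [0, 0, 0], "twist": [0, 0, 0]},
  {"linear": [0, 0, 0], "twist": [0, 0, 0]},
])

```text
time: 16.8
ee_pos: [0.4929, -0.1683, 0.0394]
ee_rot: [0.007, -3.139, 0.005]
contact_force: [0.9, 0.1, -0.1]
grip_width: -0.001
```

send_rows([
  {"linear": [0, 0, 0], "twist": [0, 0, 0]},
  {"linear": [0, 0, 0], "twist": [0, 0, 0]},
  {"linear": [0, 0, 0], "twist": [0, 0, 0]},
  {"linear": [0, 0, 0], "twist": [0, 0, 0]},
  {"linear": [0, 0, 0], "twist": [0, 0, 0]},
])

```text
time: 17.22
ee_pos: [0.4929, -0.1683, 0.0394]
ee_rot: [0.007, -3.139, 0.005]
contact_force: [0.1, -0.1, -0.8]
grip_width: 0.001
```

send_rows([
  {"linear": [0, 0, 0], "twist": [0, 0, 0]},
  {"linear": [0, 0, 0], "twist": [0, 0, 0]},
  {"linear": [0, 0, 0], "twist": [0, 0, 0]},
  {"linear": [0, 0, 0], "twist": [0, 0, 0]},
  {"linear": [0, 0, 0], "twist": [0, 0, 0]},
])

```text
time: 17.63
ee_pos: [0.4929, -0.1683, 0.0394]
ee_rot: [0.007, -3.139, 0.005]
contact_force: [-0.2, 0.7, -0.6]
grip_width: -0.002
```

send_rows([
  {"linear": [0, 0, 0], "twist": [0, 0, 0]},
  {"linear": [0, 0, 0], "twist": [0, 0, 0]},
  {"linear": [0, 0, 0], "twist": [0, 0, 0]},
  {"linear": [0, 0, 0], "twist": [0, 0, 0]},
  {"linear": [0, 0, 0], "twist": [0, 0, 0]},
])

```text
time: 18.05
ee_pos: [0.4929, -0.1682, 0.0394]
ee_rot: [0.007, -3.139, 0.005]
contact_force: [-1.0, -0.5, -0.4]
grip_width: 0.003
```

send_rows([
  {"linear": [0, 0, -2], "twist": [0, 0, 0]},
  {"linear": [0, 0, -5.5], "twist": [0, 0, 0]},
  {"linear": [0, 0, -9], "twist": [0, 0, 0]},
  {"linear": [0, 0, -12.5], "twist": [0, 0, 0]},
  {"linear": [0, 0, -15], "twist": [0, 0, 0]},
])

```text
time: 18.47
ee_pos: [0.4939, -0.1681, 0.1923]
ee_rot: [-0.006, 3.141, -0.006]
contact_force: [-0.3, -0.5, -0.0]
grip_width: -0.002
```

send_rows([
  {"linear": [0.5, 3, 0], "twist": [0, 0, 0]},
  {"linear": [1, 6.5, 0], "twist": [0, 0, 0]},
  {"linear": [1.5, 10, 0], "twist": [0, 0, 0]},
  {"linear": [1.8, 13.5, 0], "twist": [0, 0, 0]},
  {"linear": [1.8, 15.7, 0], "twist": [0, 0, 0]},
])

```text
time: 18.88
ee_pos: [0.474, -0.0074, 0.1918]
ee_rot: [0.011, -3.141, 0.004]
contact_force: [0.1, -0.2, 0.4]
grip_width: 0.001
```

send_rows([
  {"linear": [0, 0, 0], "twist": [0, 0, 0]},
  {"linear": [0, 0, 0], "twist": [0, 0, 0]},
  {"linear": [0, 0, 0], "twist": [0, 0, 0]},
  {"linear": [0, 0, 0], "twist": [0, 0, 0]},
  {"linear": [0, 0, 0], "twist": [0, 0, 0]},
])

```text
time: 19.3
ee_pos: [0.4741, -0.0091, 0.1918]
ee_rot: [0.007, -3.141, 0.005]
contact_force: [-0.7, -0.2, 0.2]
grip_width: 0.003
```

```bash
python3 go.py .475 -.0105 .056
```

```text
19.3 [ 0.474 -0.009  0.192] [[-1.0, -0.004, -0.0], [-0.004, 1.0, -0.003], [0.0, -0.003, -1.0]] F [-0.65  -0.185  0.18 ] 0.0030780545795086596
linear cm [-0.097 -0.1   13.576] twist [-0.035 -0.005  0.051]
```

send_rows([
  {"linear": [-0.1, -0.1, 2], "twist": [0, 0, 0]},
  {"linear": [-0.1, -0.1, 4.5], "twist": [0, 0, 0]},
  {"linear": [-0.1, -0.1, 7], "twist": [0, 0, 0]},
  {"linear": [-0.1, -0.1, 9], "twist": [0, 0, 0]},
  {"linear": [-0.1, -0.1, 10], "twist": [0, 0, 0]},
])

```text
time: 19.72
ee_pos: [0.4738, -0.0117, 0.0896]
ee_rot: [0.003, -3.138, 0.006]
contact_force: [0.4, -0.6, 0.6]
grip_width: 0.001
```

```bash
python3 go.py .475 -.0105 .056
```

```text
19.7167 [ 0.474 -0.012  0.09 ] [[-1.0, -0.002, -0.004], [-0.002, 1.0, -0.004], [0.004, -0.004, -1.0]] F [ 0.39  -0.584  0.554] 0.0013299191205520238
linear cm [-0.131  0.136  3.357] twist [-0.041 -0.042  0.025]
```

send_rows([
  {"linear": [-0.1, 0, 0.8], "twist": [0, 0, 0]},
  {"linear": [-0.1, 0, 1.7], "twist": [0, 0, 0]},
  {"linear": [-0.1, 0.1, 2.5], "twist": [0, 0, 0]},
  {"linear": [-0.1, 0.1, 3.1], "twist": [0, 0, 0]},
  {"linear": [-0.1, 0.1, 3.4], "twist": [0, 0, 0]},
])

```text
time: 20.13
ee_pos: [0.4746, -0.0109, 0.055]
ee_rot: [0.003, -3.138, 0.006]
contact_force: [-0.6, -0.2, 1.2]
grip_width: -0.0
```

send_rows([
  {"linear": [0, 0, 0], "twist": [0, 0, 0]},
  {"linear": [0, 0, 0], "twist": [0, 0, 0]},
  {"linear": [0, 0, 0], "twist": [0, 0, 0]},
  {"linear": [0, 0, 0], "twist": [0, 0, 0]},
  {"linear": [0, 0, 0], "twist": [0, 0, 0]},
])

```text
time: 20.55
ee_pos: [0.4749, -0.0109, 0.0554]
ee_rot: [0.003, -3.138, 0.006]
contact_force: [-0.3, 0.3, 0.0]
grip_width: 0.0
```

```bash
python3 go.py .475 -.0105 .056
python3 - <<'E'
from h import *
cv2.imwrite("pics/w7.png",manip.grab_frame("wrist")[:,:,::-1])
E
```

```text
20.55 [ 0.475 -0.011  0.055] [[-1.0, -0.002, -0.003], [-0.002, 1.0, -0.004], [0.003, -0.004, -1.0]] F [-0.295  0.298  0.045] 0.00029499474420569043
linear cm [-0.006  0.04  -0.061] twist [-0.041 -0.036  0.024]
```

View pics/w7.png

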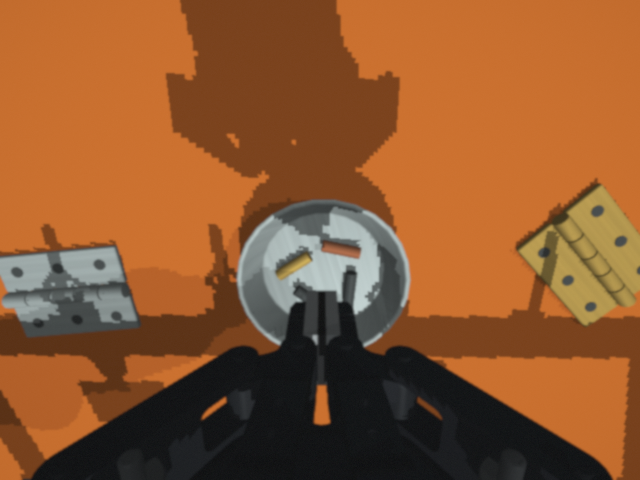

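The fingertips are over the middle of the tray's mouth (rim spans columns 238–410, fingers at column 321). I'll hold, then raise the hand.

send_rows([
  {"linear": [0, 0, 0], "twist": [0, 0, 0]},
  {"linear": [0, 0, 0], "twist": [0, 0, 0]},
  {"linear": [0, 0, 0], "twist": [0, 0, 0]},
  {"linear": [0, 0, 0], "twist": [0, 0, 0]},
  {"linear": [0, 0, 0], "twist": [0, 0, 0]},
])

```text
time: 21.02
ee_pos: [0.4749, -0.0109, 0.0553]
ee_rot: [0.003, -3.138, 0.006]
contact_force: [-0.6, -0.6, 0.1]
grip_width: -0.001
```

send_rows([
  {"linear": [0, 0, 0], "twist": [0, 0, 0]},
  {"linear": [0, 0, 0], "twist": [0, 0, 0]},
  {"linear": [0, 0, 0], "twist": [0, 0, 0]},
  {"linear": [0, 0, 0], "twist": [0, 0, 0]},
  {"linear": [0, 0, 0], "twist": [0, 0, 0]},
])

```text
time: 21.43
ee_pos: [0.4749, -0.0109, 0.0553]
ee_rot: [0.003, -3.138, 0.006]
contact_force: [0.4, 1.0, 0.1]
grip_width: -0.004
```

send_rows([
  {"linear": [0, 0, 0], "twist": [0, 0, 0]},
  {"linear": [0, 0, 0], "twist": [0, 0, 0]},
  {"linear": [0, 0, 0], "twist": [0, 0, 0]},
  {"linear": [0, 0, 0], "twist": [0, 0, 0]},
  {"linear": [0, 0, 0], "twist": [0, 0, 0]},
])

```text
time: 21.85
ee_pos: [0.4748, -0.0109, 0.0553]
ee_rot: [0.004, -3.138, 0.006]
contact_force: [0.5, -0.5, -0.9]
grip_width: -0.001
```

send_rows([
  {"linear": [0, 0, 0], "twist": [0, 0, 0]},
  {"linear": [0, 0, 0], "twist": [0, 0, 0]},
  {"linear": [0, 0, 0], "twist": [0, 0, 0]},
  {"linear": [0, 0, 0], "twist": [0, 0, 0]},
  {"linear": [0, 0, 0], "twist": [0, 0, 0]},
])

```text
time: 22.27
ee_pos: [0.4749, -0.0109, 0.0553]
ee_rot: [0.003, -3.138, 0.006]
contact_force: [-0.2, 0.6, 0.1]
grip_width: -0.001
```

send_rows([
  {"linear": [0, 0, 0], "twist": [0, 0, 0]},
  {"linear": [0, 0, 0], "twist": [0, 0, 0]},
  {"linear": [0, 0, 0], "twist": [0, 0, 0]},
  {"linear": [0, 0, 0], "twist": [0, 0, 0]},
  {"linear": [0, 0, 0], "twist": [0, 0, 0]},
])

```text
time: 22.68
ee_pos: [0.4749, -0.0109, 0.0553]
ee_rot: [0.003, -3.138, 0.006]
contact_force: [0.4, 0.6, 0.4]
grip_width: 0.003
```

send_rows([
  {"linear": [0, 0, 0], "twist": [0, 0, 0]},
  {"linear": [0, 0, 0], "twist": [0, 0, 0]},
  {"linear": [0, 0, 0], "twist": [0, 0, 0]},
  {"linear": [0, 0, 0], "twist": [0, 0, 0]},
  {"linear": [0, 0, 0], "twist": [0, 0, 0]},
])

```text
time: 23.1
ee_pos: [0.4749, -0.0109, 0.0553]
ee_rot: [0.004, -3.138, 0.006]
contact_force: [0.4, 0.3, -0.6]
grip_width: 0.003
```

send_rows([
  {"linear": [0, 0, -2], "twist": [0, 0, 0]},
  {"linear": [0, 0, -5.5], "twist": [0, 0, 0]},
  {"linear": [0, 0, -9], "twist": [0, 0, 0]},
  {"linear": [0, 0, -12.5], "twist": [0, 0, 0]},
  {"linear": [0, 0, -15], "twist": [0, 0, 0]},
])

```text
time: 23.52
ee_pos: [0.476, -0.0104, 0.2081]
ee_rot: [0.003, -3.141, 0.005]
contact_force: [0.5, 0.3, 0.1]
grip_width: 0.003
```

send_rows([
  {"linear": [0, 0, -2], "twist": [0, 0, 0]},
  {"linear": [0, 0, -4], "twist": [0, 0, 0]},
  {"linear": [0, 0, -5], "twist": [0, 0, 0]},
  {"linear": [0, 0, -5], "twist": [0, 0, 0]},
  {"linear": [0, 0, -5], "twist": [0, 0, 0]},
])

```text
time: 23.93
ee_pos: [0.476, -0.0102, 0.2582]
ee_rot: [-0.003, 3.141, -0.005]
contact_force: [0.4, 0.1, 0.2]
grip_width: 0.001
```

```bash
python3 go.py .475 -.0105 .25
python3 - <<'E'
from h import *
a=manip.grab_frame("top")[:,:,::-1]
cv2.imwrite("pics/t9.png",a)
print(manip.get_state()["ee_pos"])
E
```

```text
23.9333 [ 0.476 -0.01   0.258] [[-1.0, -0.002, 0.0], [-0.002, 1.0, -0.003], [-0.0, -0.003, -1.0]] F [0.446 0.118 0.186] 0.0010379414067072836
linear cm [ 0.097 -0.027  0.824] twist [-0.038  0.002  0.024]
[ 0.47544232 -0.01022534  0.25752678]
```

View pics/t9.png

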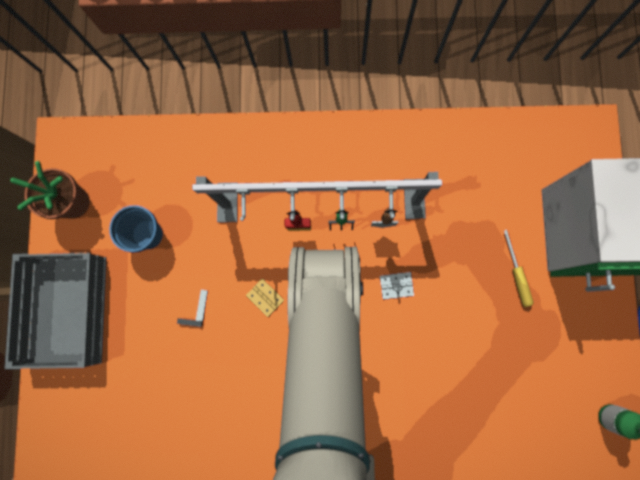

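The hand is up at 0.258 m, and nothing visible has moved: the square at (197,308), the hinges and the hanging tools are where they were in the first picture. The job is ready to hand in.

```bash
python3 -c "
from plant import manip
print(manip.sign_off())"
```

```text
the job is handed in; nothing more can be done
None
```

I pointed with shut fingers at the steel square, the empty hook (the leftmost from the robot), the steel hinge and the bit tray, in that order. Each time the fingertips came from above and stayed about 3 cm over the point for at least 2.9 s. All crossings between points were high. I finished with the fingertips 25.8 cm above the table and handed in at about 24 s.

- **Contact:** the force readings stayed at sensor noise, at most about 1.5 N. The last top view shows everything it can see unmoved; the tray was hidden under the arm there.
- **Position:** wrist pictures taken at each point showed the fingertips over the intended spot. The different views agreed to within about 5 mm across the table. The exception was the square's corners in the scene picture, about 1 cm out, so I placed it from the wrist view.
- **Heights:** measured from two views, they came out about 5 mm below the stated ones for the tray and steel hinge, so I used the stated heights.
- **Square's point:** the text gives it only as inside the angle near the blade, so I chose a spot about 45 mm along the blade and 7 mm inside its edge.

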